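# Find and mark the sticky spot of a plate-shuttle slide

## Task

The sample-shuttle slide on the lab bench drags somewhere and has to be cleaned there. Slide its carriage by hand gently against the rubber buffer at the motor end, then all the way to the buffer at the other end, without ramming either buffer, and feel where it drags; then leave the carriage standing near the middle of the sticky stretch, slide the steel marker along its rod until its pointer stands at the line on the carriage, and let go. Leave the bottle, the jar and the tip box where they are.

Things in the scene. Friction and masses are not known exactly. Their poses are not given: they have to be found in the camera images.
- rail: Slide unit fixed to the bench: aluminium base plate 160x360x12 mm, two end plates at y = -134 and +134 mm (tops 56 mm above bench). Origin: on the bench under mid travel. Own y = direction of travel; +y (robot's left, turned up to 0.3 rad) to the free end, -y to the motor end, where a dark square motor (42 mm, uncoupled, top 54 mm above bench) stands outside the end plate. Own -x faces the robot.
- guide: Steel guide strip 26x256x18 mm under the carriage, top 30 mm above bench; frame as the rail's. Unseen residue on it makes the carriage drag in one stretch, about 24 mm of travel long, its middle met with the carriage's origin at rail y between -50 and +40 mm. Friction about 1.5 N elsewhere, 6 to 11 N in the stretch, most on entering it from either side. The carriage stays where left.
- carriage: Aluminium block 70 (x) x 60 (y) x 24 mm sliding along rail y; axes as the rail's. Origin: centre of its underside, 32 mm above bench. To hold it: black upright round knob on its centre, 22 mm diameter, from 56 to 104 mm above bench, the highest thing there. A thin dark line on its -x half marks its y = 0. It meets the buffers at rail y = -85 and +85 mm; start varies.
- stop_motor: Rubber buffer, 14 mm in diameter, on the motor-end plate (rail -y), 43 mm above the bench. Origin: centre of its face, at y = -115 mm of the rail when not pressed. Springy, about 3 N per mm, 7 mm at most; 15 N or more on it counts as ramming.
- stop_free: The same buffer on the other end plate (rail +y), face at y = +115 mm of the rail; springy, about 3 N per mm, 7 mm at most; 15 N or more on it counts as ramming.
- marker: Steel marker sliding along rail y on an 8 mm rod at rail x = -85 mm (robot's side of the carriage); friction about 1.2 N; starts near the free end. Origin: rod axis, 34 mm above bench; axes as the rail's. Block 24x16x24 mm (top 46 mm above bench) with an upright fin to hold: 24 mm in x, 10 mm in y, top 86 mm above bench. A 4 mm pointer at its y = 0 reaches towards the carriage.
- bottle: Glass bottle with blue cap, 70 mm in diameter, 120 mm tall, loose on the bench to the robot's right of the slide; leave it alone. Origin: centre of its underside.
- tipbox: Pipette tip box, 120 x 82 x 53 mm, loose on the bench to the robot's left of the slide; leave it alone. Origin: centre of its underside.
- jar: Amber jar with white lid, 56 mm in diameter, 70 mm tall, loose on the bench to the left beyond the tip box; leave it alone. Origin: centre of its underside.

How it is judged:
By the outcome, as a careful person would: the job done as asked, in the order asked, and still so for the second after the job is handed in, with the robot touching nothing.
It also fails if it takes over 72 s, if anything falls off the work surface, if the arm or the gripper's body presses on something with over 40 N, if the wrist force passes 120 N, or if a joint passes its speed limit or range.

## Robot

A 6-joint arm with a two-finger parallel gripper is mounted at the origin on the work surface. World frame = base frame: x ahead of the robot, y to its left, z up, the work surface at z = 0. Lengths are in m, angles in rad, forces in N, time in s.
With the tool pointing down it reaches from about 0.325 to 0.85 m from the base axis. Payload 4.4 kg.
Tool frame: the origin (TCP) lies midway between the tips of the shut fingers; the grasp point (between the pads) lies 19 mm behind it (env.pinch_z is the distance from the TCP to the grasp point, in m); z points along the fingers, y is the direction in which the jaws open and shut (so a half turn about z gives the same grasp; the last joint's range is limited). The gripper opens to 94 mm and grips with 3 to 60 N. Pads are 16 mm wide; open, the fingers measure 119 mm over their backs; the gripper's body (75 mm by 177 mm) begins 78 mm behind the grasp point.
Start: joints at [-1.323, 0.207, 1.542, -0, 1.393, -0.15], TCP at [0.223, -0.53, 0.205] pointing down, gripper open.
Joint ranges: [-2.73, 2.73], [-0.86, 2.22], [0.23, 2.46], [-1.11, 4.25], [0.08, 2.63], [-2.82, 2.82]. Speed limits (rad/s): [2.79, 2.79, 3.14, 3.14, 3.14, 3.14].

## Interface

Orientations are given as [roll, pitch, yaw] about the fixed x, y, z axes, in that order (R = Rz(yaw) Ry(pitch) Rx(roll)).
In Python, from bench import env, jaws, kin, cams gives the robot as it stands. Calls block until the motion is done:
- env.move_ptp(position, orientation): joint-space move of the TCP to a pose.
- env.move_linear(position, ori=None, v=0.15): straight line of the TCP; ori=None keeps the orientation; v is the mean speed in m/s.
- env.movej(angles): joint-space move.
- jaws.open_gripper() and jaws.close(strength=None): open the fingers fully, or close them until they stop; strength is the grip in N (None keeps the last).
- env.pause(seconds).
- kin.solve_ik(position, orientation): joint angles nearest the present ones, or None.
- cams.snapshot(name): name is "scene" or "top" or "wrist"; returns (picture, depth): 480x640x3 uint8, blue, green, red; 480x640 float32, m along the optical axis (not along the pixel's ray), 0 where there is no reading.
- cams.get_calibration(name): a dict with "fov_y" (degrees; the focal length in pixels is half the picture's height over the tangent of half this angle, whatever the lens; pixels are square), "cx", "cy" (the principal point, pixels), "origin" and "rotation" of the camera in the world. Camera axes: x right, y up, looking along -z (the intrinsics and any distortion apply to the point x, -y, -z); pixel columns grow to the right and rows downward; lengths in m; the calibration is good to about 2 mm. A picture is of the moment at which its call begins: read the wrist's pose just before it. get_calibration takes no time and is no camera call; for the wrist camera it gives the pose at the moment of the call.
A pose or a line that the arm cannot do raises env.MotionError and nothing moves.
- env.hand_in(): hands the job in, once; it reports no verdict.
Trained networks look in the newest picture that a camera, given by its name, has taken for a name from the list of things; names that differ only in an ending like _2 or _b are one class to them, and where a whole thing is asked for, a point or a joint stands for the part that bears it (a point fixed in the world has none). Each returns a list of dicts, best first, with "confidence" (0 to 1); they miss things now and then, are a little off and sometimes report something else, mostly with a low value. They report only what shows in the picture. A call takes as long as a camera call.
- cams.boxes_of(camera, name): "extent" ([left, top, right, bottom] in pixels, round what is visible of it).
- cams.tip_of(camera, name): "point" ([column, row] in pixels: a listed point, or the origin of a listed thing).
Readings, each from a call of its own:
- env.current_time_s(): time.
- env.current_qpos(): joint angles.
- env.current_qvel(): joint speeds.
- env.current_joint_torque(): joint torques, N m.
- env.current_tool_pos(): TCP position.
- env.current_tcp_rot(): TCP orientation.
- env.current_contact_force(): force on the tool from outside, world axes, zero at the start.
- env.current_wrist_torque(): the same for the moment, N m.
- env.current_opening(): finger opening in m.
Only numpy, scipy, OpenCV 4.12 (cv2) and the standard library are available. Lean on these libraries where they do the work, as an engineer would, in place of code of your own. Each camera call takes 0.05 s, during which the arm holds its last target.

## Working session

There is one attempt and no reset: what is moved stays moved. The work goes in short steps, each a Python script; the robot and the scene stay as the last script left them, time stands still between calls to the robot, and variables do not carry over. Pictures are saved under pics/ and viewed, and the job is handed in when it is done.

```bash
ls; mkdir -p pics
python3 - <<'E'
from bench import env,jaws,kin,cams
import cv2
print(env.current_time_s(),env.pinch_z,env.current_tcp_rot())
for n in ["scene","top"]:
    im,d=cams.snapshot(n); cv2.imwrite(f"pics/{n}0.png",im)
    c=cams.get_calibration(n); print(n,c)
    for t in ["rail","carriage","marker","stop_motor","stop_free","guide"]:
        print(t,cams.boxes_of(n,t)[:2],cams.tip_of(n,t)[:2])
print(env.current_time_s())
E
```

```text
pics
0.0 0.0188 [-3.13936885e+00 -3.51777423e-04  3.97773758e-01]
scene {'fov_y': 55.06082964403041, 'cx': 319.18756260624633, 'cy': 243.62301335446577, 'origin': array([ 1.27242928, -0.15921682,  0.67092836]), 'rotation': array([ 0.87633361, -0.01558994,  1.34136965])}
rail [{'extent': [175.7, 222.9, 360.7, 301.6], 'confidence': 0.8}] [{'point': [278.5, 283.7], 'confidence': 0.64}, {'point': [277.6, 285.0], 'confidence': 0.43}]
carriage [{'extent': [248.2, 240.3, 284.9, 290.6], 'confidence': 0.59}] [{'point': [264.3, 269.1], 'confidence': 0.67}]
marker [{'extent': [324.5, 223.9, 330.3, 252.4], 'confidence': 0.62}] [{'point': [328.5, 243.9], 'confidence': 0.62}]
stop_motor [] [{'point': [216.7, 271.0], 'confidence': 0.41}]
stop_free [] [{'point': [335.5, 268.9], 'confidence': 0.63}]
guide [{'extent': [215.4, 268.6, 345.1, 282.8], 'confidence': 0.82}] [{'point': [280.1, 283.1], 'confidence': 0.63}]
top {'fov_y': 54.45925477858704, 'cx': 321.5850764915664, 'cy': 239.20435255626015, 'origin': array([ 0.41032881, -0.01843686,  1.06537184]), 'rotation': array([ 0.16229303,  0.02166701, -1.55950399])}
rail [{'extent': [282.2, 196.2, 446.0, 300.8], 'confidence': 0.72}] [{'point': [358.5, 235.8], 'confidence': 0.89}]
carriage [{'extent': [351.4, 215.7, 385.8, 252.8], 'confidence': 0.77}] [{'point': [368.6, 234.8], 'confidence': 0.93}]
marker [{'extent': [304.7, 237.8, 314.3, 265.4], 'confidence': 0.49}, {'extent': [282.3, 193.4, 447.7, 295.6], 'confidence': 0.34}] [{'point': [308.3, 256.9], 'confidence': 0.46}]
stop_motor [{'extent': [280.9, 195.5, 446.4, 297.6], 'confidence': 0.71}] [{'point': [408.2, 239.5], 'confidence': 0.38}]
stop_free [] [{'point': [309.5, 257.4], 'confidence': 0.49}, {'point': [311.2, 220.9], 'confidence': 0.42}]
guide [{'extent': [303.5, 214.8, 411.3, 249.7], 'confidence': 0.9}, {'extent': [133.0, 193.7, 167.8, 222.4], 'confidence': 0.46}] [{'point': [359.0, 231.3], 'confidence': 0.68}]
1.3
```

View pics/scene0.png

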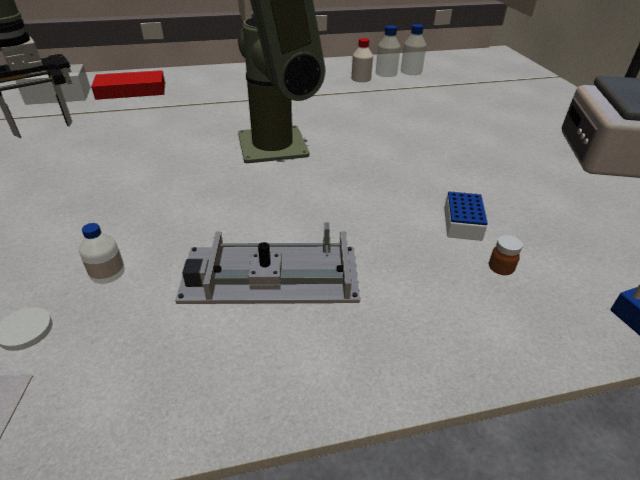

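View pics/top0.png

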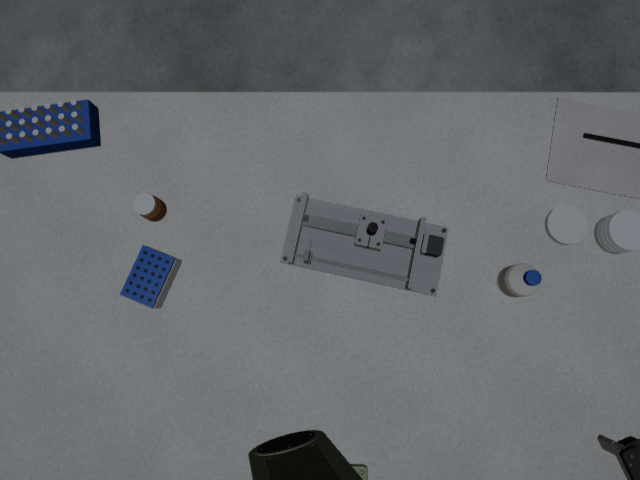

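```bash
cat > h.py <<'E'
from bench import env,jaws,kin,cams
import numpy as np, cv2
from scipy.spatial.transform import Rotation as R
def cal(n):
    c=cams.get_calibration(n); f=240/np.tan(np.radians(c['fov_y'])/2)
    return c,f,np.array(c['origin']),R.from_euler('xyz',c['rotation']).as_matrix()
def pix2plane(cc,p,z):
    c,f,o,M=cc
    d=M@np.array([(p[0]-c['cx'])/f,-(p[1]-c['cy'])/f,-1.]); return o+d*(z-o[2])/d[2]
def proj(cc,P):
    c,f,o,M=cc
    q=(np.atleast_2d(P)-o)@M
    return np.c_[c['cx']+f*q[:,0]/-q[:,2], c['cy']-f*q[:,1]/-q[:,2]]
E
python3 - <<'E'
from h import *
cc=cal("top")
for n,p,z in [("motor-near",(433,294),.012),("free-near",(282,261),.012),("free-far",(297,195),.012),("motor-far",(447,228),.012),("carr",(368.6,234.8),.032),("knob",(372,228),.104),("guide",(359,231.3),.03),("rail",(358.5,235.8),0.)]:
    print(n,pix2plane(cc,p,z).round(4))
cs=cal("scene")
for n,p,z in [("carr",(264.3,269.1),.032),("rail",(278.5,283.7),0),("marker",(328.5,243.9),.034),("sm",(216.7,271),.043),("sf",(335.5,268.9),.043)]:
    print(n,pix2plane(cs,p,z).round(4))
c,f,o,M=cal("wrist");print(c, (o-env.current_tool_pos()))
print(R.from_euler('xyz',env.current_tcp_rot()).as_matrix().T@(o-env.current_tool_pos()))
E
```

```text
motor-near [ 0.4604 -0.2441  0.012 ]
free-near [0.5316 0.0959 0.012 ]
free-far [0.6864 0.0648 0.012 ]
motor-far [ 0.6107 -0.28    0.012 ]
carr [ 0.5901 -0.0996  0.032 ]
knob [ 0.5921 -0.1011  0.104 ]
guide [ 0.5983 -0.0782  0.03  ]
rail [ 0.5932 -0.0787  0.    ]
carr [ 0.5829 -0.1023  0.032 ]
rail [ 0.5982 -0.077   0.    ]
marker [0.535  0.0439 0.034 ]
sm [ 0.5804 -0.1959  0.043 ]
sf [0.6242 0.0358 0.043 ]
{'fov_y': 71.6220173215667, 'cx': 312.06549477837024, 'cy': 239.3737262277017, 'origin': array([ 0.28458306, -0.50446462,  0.38407828]), 'rotation': array([-2.33731841e-01,  3.39900728e-04, -1.17268751e+00])} [0.06182334 0.02563929 0.17863516]
[ 0.06693327  0.0003127  -0.17863331]
```

Run:
```python
from h import *
a=-0.21; ori=[np.pi,0,np.pi+a]
env.move_ptp([0.585,-0.075,0.26],ori)
print(env.current_time_s(),env.current_tool_pos(),env.current_tcp_rot())
im,d=cams.snapshot("wrist"); cv2.imwrite("pics/w1.png",im); np.save("w1d.npy",d)
cc=cal("wrist"); print(cc[0])
for t,z in [("carriage",.032),("marker",.034),("stop_motor",.043),("stop_free",.043),("guide",0.),("rail",0.)]:
    for r in cams.tip_of("wrist",t)[:2]: print(t,r,pix2plane(cc,r['point'],z).round(4))
print(env.current_contact_force(),env.current_time_s())
```

```text
3.4 [ 0.58479676 -0.07585649  0.25983886] [-3.14128376e+00 -3.01765460e-04  2.93011542e+00]
{'fov_y': 71.6220173215667, 'cx': 312.06549477837024, 'cy': 239.3737262277017, 'origin': array([ 0.51962679, -0.06213143,  0.43848771]), 'rotation': array([-2.34090556e-01, -2.99927113e-04,  1.35948912e+00])}
carriage {'point': [290.5, 226.1], 'confidence': 0.68} [ 0.5922 -0.105   0.032 ]
marker {'point': [400.3, 155.5], 'confidence': 0.55} [0.5364 0.0408 0.034 ]
stop_motor {'point': [217.6, 228.3], 'confidence': 0.72} [ 0.5743 -0.1909  0.043 ]
stop_free {'point': [408.4, 230.2], 'confidence': 0.53} [0.6252 0.035  0.043 ]
guide {'point': [314.9, 222.7], 'confidence': 0.73} [ 0.6002 -0.0754  0.    ]
rail {'point': [315.9, 223.8], 'confidence': 0.93} [ 0.602  -0.0744  0.    ]
[ 0.30854047 -0.35856009 -0.9600315 ] 3.75
```

View pics/w1.png

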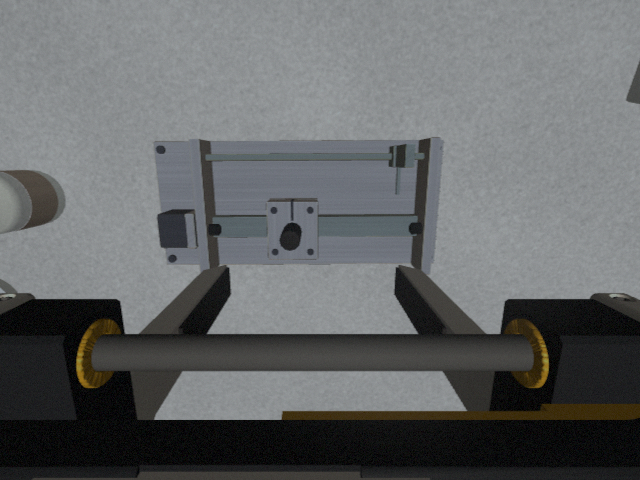

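Run:
```python
from h import *
im=cv2.imread("pics/w1.png"); g=cv2.cvtColor(im,cv2.COLOR_BGR2GRAY).astype(float)
cc=cal("wrist")
def edge(r0,r1,cols,sgn):
    pts=[]
    for c in cols:
        s=np.diff(cv2.GaussianBlur(g,(1,3),0)[r0:r1,c])*sgn; k=int(np.argmax(s))
        if 0<k<len(s)-1:
            a,b,d=s[k-1:k+2]; k2=k+.5*(a-d)/(a-2*b+d+1e-9)
        else:k2=k
        pts.append((c,r0+k2+.5))
    return np.array(pts)
for nm,r0,r1,cols,z in [("plate far edge",134,146,range(220,385,3),.012),("rod",150,164,range(216,385,3),.038),("plate +x edge",258,272,range(225,390,3),.012),("guide lo",232,246,[*range(226,262,3),*range(325,405,3)],.03),("guide up",209,224,[*range(226,262,3),*range(325,405,3)],.03)]:
  for sg in (1,-1):
    p=edge(r0,r1,cols,sg); m=np.median(p[:,1]); p=p[abs(p[:,1]-m)<3]
    k=np.polyfit(p[:,0],p[:,1],1); res=np.std(p[:,1]-np.polyval(k,p[:,0]))
    A=pix2plane(cc,(220,np.polyval(k,220)),z);B=pix2plane(cc,(400,np.polyval(k,400)),z); v=B-A
    print(nm,sg,len(p),res.round(2),"yaw",round(-np.arctan2(v[0],v[1]),4),A.round(4),B.round(4))
big=cv2.resize(im[125:280,150:450],None,fx=2.6,fy=2.6,interpolation=cv2.INTER_CUBIC); cv2.imwrite("pics/w1c.png",big)
```

```text
plate far edge 1 34 1.11 yaw -0.2027 [ 0.4684 -0.1661  0.012 ] [0.5129 0.0503 0.012 ]
plate far edge -1 55 0.32 yaw -0.202 [ 0.4732 -0.1674  0.012 ] [0.5177 0.0496 0.012 ]
rod 1 57 0.14 yaw -0.2074 [ 0.4982 -0.1672  0.038 ] [0.5417 0.0392 0.038 ]
rod -1 56 0.45 yaw -0.2015 [ 0.4901 -0.1649  0.038 ] [0.5321 0.0406 0.038 ]
plate +x edge 1 54 0.41 yaw -0.2018 [ 0.6275 -0.2109  0.012 ] [0.6759 0.0258 0.012 ]
plate +x edge -1 21 0.83 yaw -0.1946 [ 0.6246 -0.21    0.012 ] [0.6712 0.0265 0.012 ]
guide lo 1 39 0.41 yaw -0.2014 [ 0.5882 -0.1948  0.03  ] [0.6336 0.0275 0.03  ]
guide lo -1 24 1.03 yaw -0.2143 [ 0.596 -0.197  0.03 ] [0.6446 0.0258 0.03  ]
guide up 1 39 0.17 yaw -0.2067 [ 0.563  -0.1877  0.03  ] [0.6089 0.0312 0.03  ]
guide up -1 39 0.05 yaw -0.2048 [ 0.5601 -0.1869  0.03  ] [0.6055 0.0317 0.03  ]
```

View pics/w1c.png

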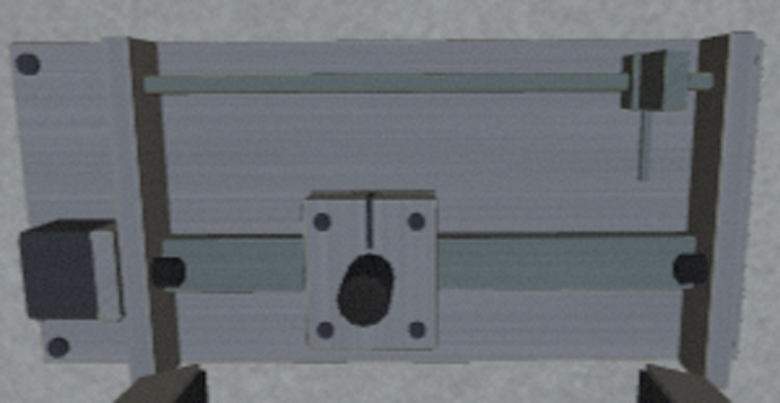

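```bash
cat >> h.py <<'E'
a=-0.205; ex=np.array([np.cos(a),np.sin(a),0]); ey=np.array([-np.sin(a),np.cos(a),0]); ori=[np.pi,0,np.pi+a]
U0=.6012
def P(u,w,z): return ex*u+ey*w+np.array([0,0,z])
def uw(): 
    p=np.array(env.current_tool_pos()); return p@ex,p@ey,p[2]
def F():
    f=np.array(env.current_contact_force()); return np.array([f@ex,f@ey,f[2]])
E
python3 - <<'E'
from h import *
cc=cal("wrist")
p=pix2plane(cc,(292.3,209.6),.056); w=p@ey; print("line",p,p@ex,w, "knob", pix2plane(cc,(291,238),.104)@ey)
mk=pix2plane(cc,(150+643/2.6,125+145/2.6),.034); print("ptr",mk@ex,mk@ey)
env.move_ptp(P(U0,w,.14),ori)
env.move_linear(P(U0,w,.068),v=.12)
print(env.current_time_s(),uw(),F())
jaws.close(25)
print(env.current_time_s(),env.current_opening(),uw(),F())
t=env.current_time_s()
w0=uw()[1]
for i in range(3):
    w0-=.002; env.move_linear(P(U0,w0,.068),v=.03); print(round(env.current_time_s(),3),np.round(uw(),4),F().round(2))
im,d=cams.snapshot("wrist"); cv2.imwrite("pics/w2.png",im)
E
```

```text
line [ 0.56960054 -0.09553714  0.056     ] 0.5771218913807193 0.022415279158829682 knob 0.02338932747998575
ptr 0.5461905166867769 0.1477869308805768
5.0583 (np.float64(0.6022679367408945), np.float64(0.022423641466419585), np.float64(0.06920588144859076)) [0.43118976 0.31347556 0.16757449]
6.1667 0.021330999832541345 (np.float64(0.6011746727802512), np.float64(0.022195542718597704), np.float64(0.0679565427777182)) [-0.39035274 -0.42114389  0.44323461]
6.417 [0.6012 0.0203 0.068 ] [0.71 0.13 0.39]
6.667 [0.6012 0.0181 0.068 ] [ 0.1   1.43 -0.8 ]
6.917 [0.6012 0.016  0.068 ] [-0.68  0.89 -0.27]
```

View pics/w2.png

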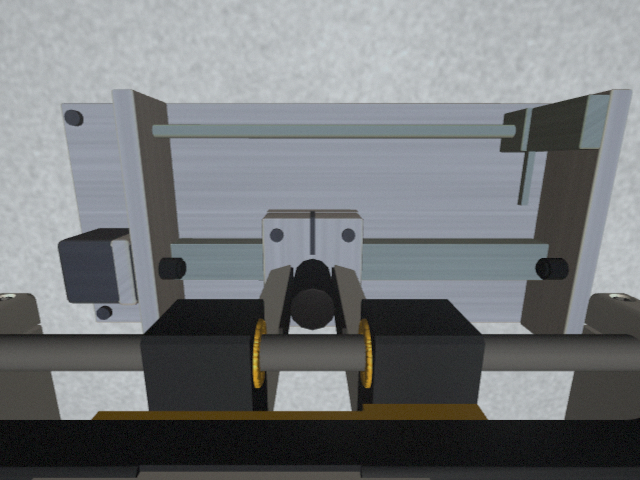

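```bash
cat >> h.py <<'E'
def FA(n=4): return np.mean([F() for _ in range(n)],axis=0)
def step(w,v=.05):
    env.move_linear(P(U0,w,.068),v=v); u=uw(); f=FA(); 
    with open("log.txt","a") as h: h.write("%.3f %.5f %.5f %.2f %.2f %.2f\n"%(env.current_time_s(),w,u[1],*f))
    print("%.2f w=%.4f y=%.1f F=%.2f %.2f"%(env.current_time_s(),u[1],(u[1]-.0458)*1e3,f[0],f[1])); return u[1],f
E
python3 - <<'E'
from h import *
w=uw()[1]
while w>-.029:
    w-=.003; m,f=step(w)
while w>-.050:
    w-=.001; m,f=step(w,.02)
    if f[1]>5.5: break
E
```

```text
7.22 w=0.0125 y=-33.3 F=0.69 -0.40
7.47 w=0.0095 y=-36.3 F=-0.61 -0.28
7.72 w=0.0066 y=-39.2 F=-0.35 0.80
7.97 w=0.0036 y=-42.2 F=0.51 0.71
8.22 w=0.0006 y=-45.2 F=0.33 -0.36
8.47 w=-0.0024 y=-48.2 F=-0.34 -0.15
8.72 w=-0.0054 y=-51.2 F=-0.46 -0.23
8.97 w=-0.0084 y=-54.2 F=-0.38 0.22
9.22 w=-0.0114 y=-57.2 F=0.14 0.35
9.47 w=-0.0144 y=-60.2 F=-0.33 -0.09
9.72 w=-0.0174 y=-63.2 F=-0.68 -0.34
9.97 w=-0.0204 y=-66.2 F=0.27 -0.49
10.22 w=-0.0234 y=-69.2 F=-0.47 -0.25
10.47 w=-0.0264 y=-72.2 F=-0.66 0.27
10.72 w=-0.0294 y=-75.2 F=-0.05 0.32
10.97 w=-0.0300 y=-75.8 F=-0.55 1.18
11.22 w=-0.0310 y=-76.8 F=0.12 0.59
11.47 w=-0.0321 y=-77.9 F=-0.58 0.59
11.72 w=-0.0332 y=-79.0 F=-1.64 0.62
11.97 w=-0.0341 y=-79.9 F=-0.76 0.20
12.22 w=-0.0351 y=-80.9 F=-1.20 1.28
12.47 w=-0.0361 y=-81.9 F=-0.91 1.27
12.72 w=-0.0371 y=-82.9 F=-2.03 1.37
12.97 w=-0.0379 y=-83.7 F=-1.05 3.04
13.22 w=-0.0384 y=-84.2 F=-2.01 4.44
13.47 w=-0.0391 y=-84.9 F=-0.67 6.41
```

Run:
```python
from h import *
w=-.039
while w<.122:
    w+=.0025; m,f=step(w)
    if w>.11 and f[1]<-5: break
```

```text
13.72 w=-0.0367 y=-82.5 F=-1.07 1.72
13.97 w=-0.0347 y=-80.5 F=-1.39 -2.07
14.22 w=-0.0316 y=-77.4 F=-1.77 -0.96
14.47 w=-0.0287 y=-74.5 F=-1.59 -0.22
14.72 w=-0.0261 y=-71.9 F=-0.69 -0.70
14.97 w=-0.0236 y=-69.4 F=-0.55 -0.43
15.22 w=-0.0212 y=-67.0 F=-1.01 -0.46
15.47 w=-0.0187 y=-64.5 F=-1.13 0.39
15.72 w=-0.0162 y=-62.0 F=-2.40 -0.43
15.97 w=-0.0137 y=-59.5 F=-1.61 -0.28
16.22 w=-0.0112 y=-57.0 F=-1.55 -0.24
16.47 w=-0.0087 y=-54.5 F=-1.15 -0.21
16.72 w=-0.0062 y=-52.0 F=-1.33 -0.37
16.97 w=-0.0037 y=-49.5 F=-0.96 -0.21
17.22 w=-0.0012 y=-47.0 F=-1.16 -0.67
17.47 w=0.0013 y=-44.5 F=-0.52 0.59
17.72 w=0.0038 y=-42.0 F=0.40 -0.15
17.97 w=0.0063 y=-39.5 F=-1.33 -0.41
18.22 w=0.0088 y=-37.0 F=-0.57 -0.30
18.47 w=0.0113 y=-34.5 F=-1.56 0.06
18.72 w=0.0138 y=-32.0 F=0.05 -0.90
18.97 w=0.0163 y=-29.5 F=-1.37 0.13
19.22 w=0.0188 y=-27.0 F=-1.16 -0.33
19.47 w=0.0213 y=-24.5 F=-0.81 -0.26
19.72 w=0.0238 y=-22.0 F=-1.46 0.65
19.97 w=0.0263 y=-19.5 F=-0.97 -0.89
20.22 w=0.0288 y=-17.0 F=-1.30 -0.13
20.47 w=0.0314 y=-14.4 F=-1.51 -0.76
20.72 w=0.0338 y=-12.0 F=-1.80 -0.30
20.97 w=0.0363 y=-9.
[... 544 characters left out ...]
30
24.97 w=0.0769 y=31.1 F=-0.67 -0.35
25.22 w=0.0793 y=33.5 F=-0.29 0.16
25.47 w=0.0815 y=35.7 F=-0.56 0.30
25.72 w=0.0838 y=38.0 F=-0.07 0.70
25.97 w=0.0862 y=40.4 F=0.14 0.32
26.22 w=0.0888 y=43.0 F=-0.03 -0.75
26.47 w=0.0913 y=45.5 F=0.51 -0.34
26.72 w=0.0938 y=48.0 F=0.68 -0.40
26.97 w=0.0963 y=50.5 F=0.74 -1.14
27.22 w=0.0988 y=53.0 F=1.12 0.46
27.47 w=0.1013 y=55.5 F=0.93 -1.27
27.72 w=0.1038 y=58.0 F=0.26 -0.54
27.97 w=0.1063 y=60.5 F=0.46 0.14
28.22 w=0.1088 y=63.0 F=0.59 -0.27
28.47 w=0.1113 y=65.5 F=1.07 -0.23
28.72 w=0.1138 y=68.0 F=1.28 -0.94
28.97 w=0.1163 y=70.5 F=0.71 -0.33
29.22 w=0.1188 y=73.0 F=0.64 -0.41
29.47 w=0.1213 y=75.5 F=1.13 0.85
29.72 w=0.1238 y=78.0 F=0.81 -0.17
```

Run:
```python
from h import *
w=.124
while w<.142:
    w+=.001; m,f=step(w,.02)
    if f[1]<-5.5: break
print("back")
env.move_linear(P(U0,.090,.068),v=.08)
w=.090
while w>.060:
    w-=.0015; m,f=step(w,.03)
```

```text
29.97 w=0.1251 y=79.3 F=1.12 -0.23
30.22 w=0.1260 y=80.2 F=2.06 -1.32
30.47 w=0.1271 y=81.3 F=1.38 -0.78
30.72 w=0.1281 y=82.3 F=1.31 -0.66
30.97 w=0.1292 y=83.4 F=1.93 -1.18
31.22 w=0.1302 y=84.4 F=1.63 -1.60
31.47 w=0.1311 y=85.3 F=1.60 -0.92
31.72 w=0.1321 y=86.3 F=1.70 -0.09
31.97 w=0.1330 y=87.2 F=2.14 -1.10
32.22 w=0.1336 y=87.8 F=2.00 -2.74
32.47 w=0.1343 y=88.5 F=1.40 -4.50
32.72 w=0.1348 y=89.0 F=1.09 -5.10
32.97 w=0.1353 y=89.5 F=1.58 -7.02
back
33.95 w=0.0888 y=43.0 F=2.09 -0.48
34.20 w=0.0875 y=41.7 F=1.79 1.64
34.45 w=0.0855 y=39.7 F=2.62 0.92
34.70 w=0.0838 y=38.0 F=2.99 0.19
34.95 w=0.0822 y=36.4 F=2.04 0.50
35.20 w=0.0808 y=35.0 F=1.83 0.84
35.45 w=0.0793 y=33.5 F=2.10 0.48
35.70 w=0.0778 y=32.0 F=1.91 1.28
35.95 w=0.0763 y=30.5 F=1.00 0.49
36.20 w=0.0751 y=29.3 F=2.04 2.00
36.45 w=0.0739 y=28.1 F=2.06 2.75
36.70 w=0.0728 y=27.0 F=2.33 4.95
36.95 w=0.0720 y=26.2 F=2.50 5.61
37.20 w=0.0709 y=25.1 F=2.47 7.61
37.45 w=0.0695 y=23.7 F=2.52 8.16
37.70 w=0.0680 y=22.2 F=2.29 8.25
37.95 w=0.0665 y=20.7 F=2.15 8.33
38.20 w=0.0650 y=19.2 F=2.42 7.86
38.45 w=0.0635 y=17.7 F=2.64 6.82
38.70 w=0.0620 y=16.2 F=1.31 7.78
```

Run:
```python
from h import *
step(.0645,.03); m,f=step(.065,.02)
env.pause(.2); print("w before release",uw(),FA())
jaws.open_gripper(); print(uw(),env.current_opening(),FA(),env.current_time_s())
env.move_linear(P(U0,.065,.125),v=.15)
env.move_ptp(P(U0-.085,.100,.20),ori)
im,d=cams.snapshot("wrist"); cc=cal("wrist"); cv2.imwrite("pics/w3.png",im)
for t,z in [("carriage",.032),("marker",.034)]:
    for r in cams.tip_of("wrist",t)[:2]: p=pix2plane(cc,r['point'],z); print(t,r,p@ex,p@ey)
print(env.current_time_s())
import pickle; pickle.dump(cc,open("cc3.pkl","wb"))
```

```text
39.00 w=0.0624 y=16.6 F=0.52 -4.88
39.25 w=0.0624 y=16.6 F=0.47 -5.81
w before release (np.float64(0.6011817807723188), np.float64(0.06242861803305939), np.float64(0.06801217518185955)) [ 1.14518047 -6.50793541 -5.89064586]
(np.float64(0.6011808664024184), np.float64(0.06498049209101088), np.float64(0.0679726943777856)) 0.09384556846089254 [ 0.75981818  0.34795021 -0.41574862] 40.6333
carriage {'point': [275.6, 297.9], 'confidence': 0.63} 0.5982325348538715 0.05893583697369136
marker {'point': [356.2, 227.2], 'confidence': 0.94} 0.5177219691117263 0.14584947173631096
marker {'point': [269.5, 288.4], 'confidence': 0.71} 0.5861876616648943 0.05275433427563921
41.8583
```

View pics/w3.png

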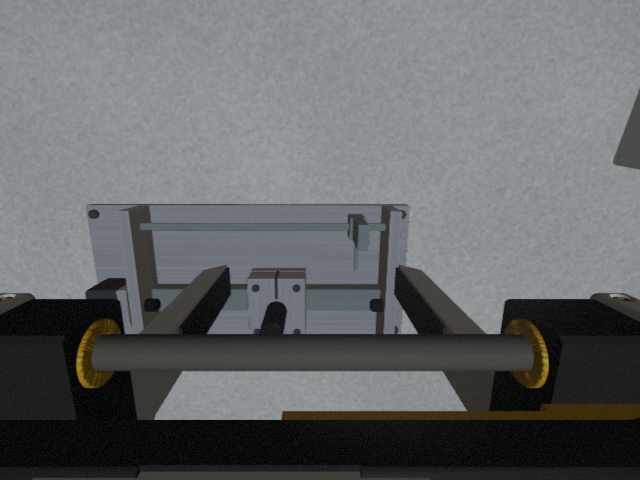

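Run:
```python
from h import *
import pickle; cc=pickle.load(open("cc3.pkl","rb"))
im=cv2.imread("pics/w3.png"); g=cv2.cvtColor(im,cv2.COLOR_BGR2GRAY).astype(int)
for r in (276,280,283,286,290): print(r,g[r,246:308].tolist())
for p in [(276.5,282)]: q=pix2plane(cc,p,.056); print(q@ex,q@ey)
big=cv2.resize(im[195:345,80:420],None,fx=2.3,fy=2.3,interpolation=cv2.INTER_CUBIC); cv2.imwrite("pics/w3c.png",big)
```

```text
276 [116, 119, 100, 68, 66, 62, 67, 65, 66, 63, 64, 67, 64, 64, 65, 67, 66, 65, 60, 68, 65, 68, 65, 68, 67, 69, 66, 65, 58, 46, 35, 35, 55, 69, 67, 68, 67, 66, 70, 67, 68, 66, 64, 67, 67, 63, 70, 63, 67, 68, 66, 63, 63, 66, 65, 63, 68, 64, 62, 75, 98, 117]
280 [105, 96, 117, 118, 116, 113, 114, 116, 118, 121, 122, 118, 115, 117, 118, 119, 114, 116, 119, 117, 118, 116, 117, 113, 116, 122, 121, 118, 98, 49, 47, 85, 119, 121, 118, 114, 115, 113, 116, 119, 118, 119, 118, 116, 113, 113, 117, 117, 117, 119, 122, 117, 116, 118, 117, 116, 117, 118, 102, 83, 100, 119]
283 [99, 101, 114, 116, 115, 114, 117, 115, 118, 113, 115, 117, 114, 115, 116, 117, 114, 116, 118, 119, 117, 115, 115, 116, 115, 119, 120, 119, 97, 50, 50, 86, 118, 123, 119, 116, 114, 116, 120, 117, 115, 120, 118, 115, 113, 115, 119, 120, 117, 117, 114, 113, 114, 119, 116, 119, 115, 119, 101, 82, 98, 111]
286 [49, 90, 124, 118, 117, 105, 78, 48, 52, 49, 44, 50, 56, 92, 118, 116, 114, 116, 115, 120, 117, 118, 112, 112, 117, 119, 121, 120, 97, 45, 51, 88, 118, 118, 118, 118, 114, 117, 118, 117, 118, 118, 117, 114, 112, 114, 102, 61, 50, 49, 50, 47, 48, 56, 89, 116, 115, 119, 104, 70, 55, 55]
290 [95, 109, 121, 118, 117, 106, 75, 49, 44, 50, 46, 52, 70, 100, 120, 115, 117, 116, 119, 120, 116, 116, 115, 115, 116, 115, 123, 121, 100, 61, 49, 75, 105, 120, 120, 117, 114, 118, 121, 117, 117, 119, 117, 117, 115, 115, 108, 74, 52, 51, 48, 47, 50, 79, 110, 117, 117, 117, 106, 86, 93, 98]
0.5704641314454251 0.06311224141124924
```

View pics/w3c.png

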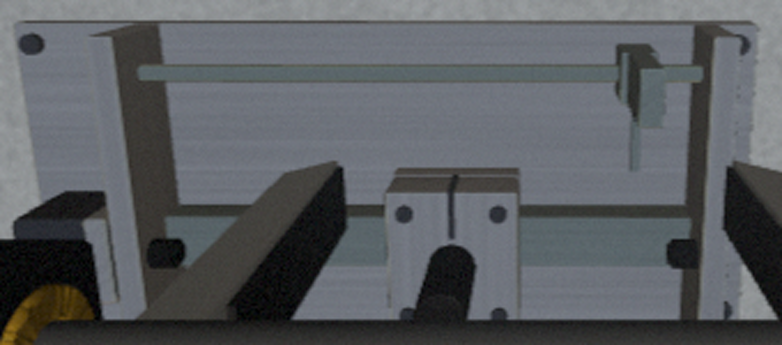

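Run:
```python
from h import *
env.move_ptp(P(U0,.0625,.125),ori)
env.move_linear(P(U0,.0625,.068),v=.15)
jaws.close(25); print(env.current_opening(),uw(),FA())
w=.0645; m,f=step(w,.05)
while m<.0648 and w<.074:
    w+=.001; m,f=step(w,.05)
w=m; m,f=step(m,.05)
jaws.open_gripper(); print(uw(),FA(),env.current_time_s())
env.move_linear(P(U0,.065,.125),v=.15)
env.move_ptp(P(U0-.085,.147,.125),ori)
print(env.current_time_s())
env.move_linear(P(U0-.085,.147,.063),v=.12); print(uw(),FA())
jaws.close(15); print(env.current_opening(),uw(),FA(),env.current_time_s())
```

```text
0.021368145617443348 (np.float64(0.6011791905389705), np.float64(0.06232570481652273), np.float64(0.06794003126478121)) [ 0.58370557  0.80565774 -0.68135475]
44.30 w=0.0627 y=16.9 F=-0.46 -5.55
44.55 w=0.0629 y=17.1 F=-0.17 -6.85
44.80 w=0.0636 y=17.8 F=-0.05 -9.33
45.05 w=0.0645 y=18.7 F=-0.38 -8.60
45.30 w=0.0655 y=19.7 F=-0.74 -7.92
45.55 w=0.0653 y=19.5 F=0.51 -2.49
(np.float64(0.6012065482092943), np.float64(0.06549347240861422), np.float64(0.0679975062687322)) [-0.34548873 -0.34894773  0.44732028] 46.7333
47.8083
(np.float64(0.517008406571647), np.float64(0.14662286110824402), np.float64(0.06322622741065087)) [-0.64545085  0.09866626  0.92891372]
0.010114201467874092 (np.float64(0.5161616941333462), np.float64(0.1468824563118243), np.float64(0.0629676983701968)) [ 0.36827476  0.26224033 -0.76020468] 49.725
```

Run:
```python
from h import *
env.move_linear(P(U0-.085,.090,.063),v=.06); print(uw(),FA(),env.current_time_s())
env.move_linear(P(U0-.085,.0653,.063),v=.05); print(uw(),FA(),env.current_time_s())
env.pause(.1)
print(uw()); im,d=cams.snapshot("wrist"); cv2.imwrite("pics/w4.png",im)
cv2.imwrite("pics/w4c.png",cv2.resize(im[150:330,200:440],None,fx=3.2,fy=3.2,interpolation=cv2.INTER_CUBIC))
print(env.current_time_s())
```

```text
(np.float64(0.5161461213535171), np.float64(0.08954628073667023), np.float64(0.06297632902997621)) [-0.78601099 -1.4076552   0.01485952] 50.825
(np.float64(0.516117925109504), np.float64(0.06445283078562221), np.float64(0.06297628368218205)) [-0.08101148 -0.80394093  0.32466494] 51.4667
(np.float64(0.5161376909958699), np.float64(0.06489340246212091), np.float64(0.06296707886803067))
51.6167
```

View pics/w4.png

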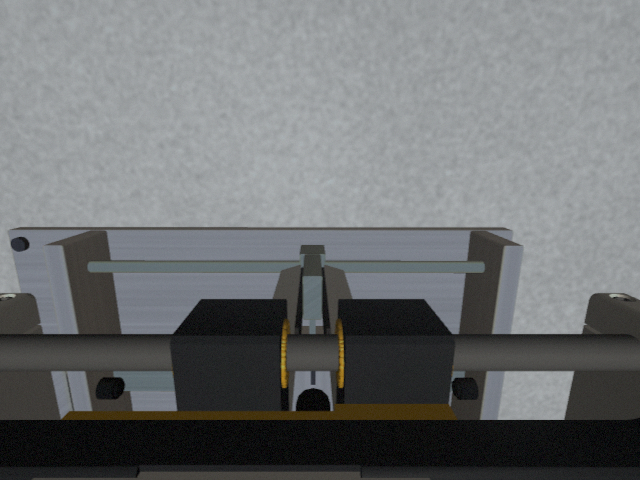

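View pics/w4c.png

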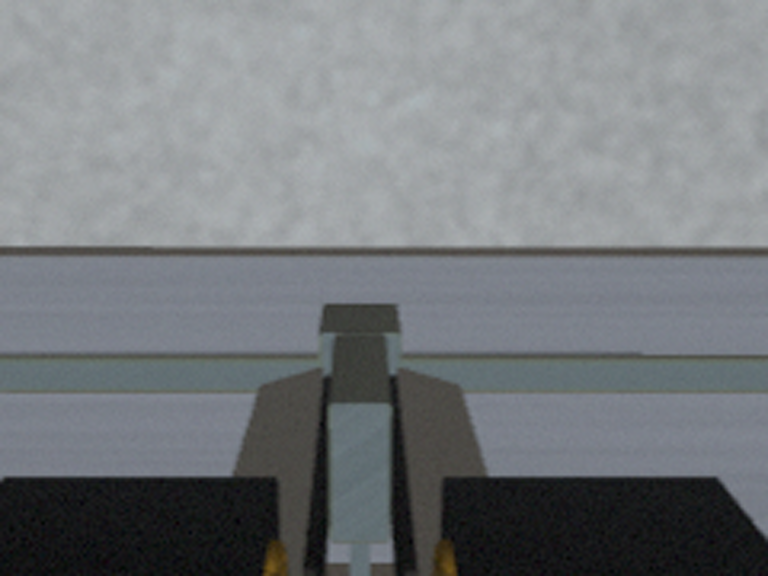

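Run:
```python
from h import *
jaws.open_gripper(); print(uw(),FA())
env.move_linear(P(U0-.085,.0652,.13),v=.15)
env.move_ptp(P(U0-.04,.0652,.20),ori); env.pause(.1)
im,d=cams.snapshot("wrist"); cv2.imwrite("pics/w5.png",im)
cv2.imwrite("pics/w5c.png",cv2.resize(im[180:300,230:400],None,fx=4.5,fy=4.5,interpolation=cv2.INTER_CUBIC))
print(env.current_time_s())
```

```text
(np.float64(0.5161817326157209), np.float64(0.06527508415584862), np.float64(0.06299406700213502)) [ 0.19596774 -0.15600943  0.30466635]
54.125
```

View pics/w5c.png

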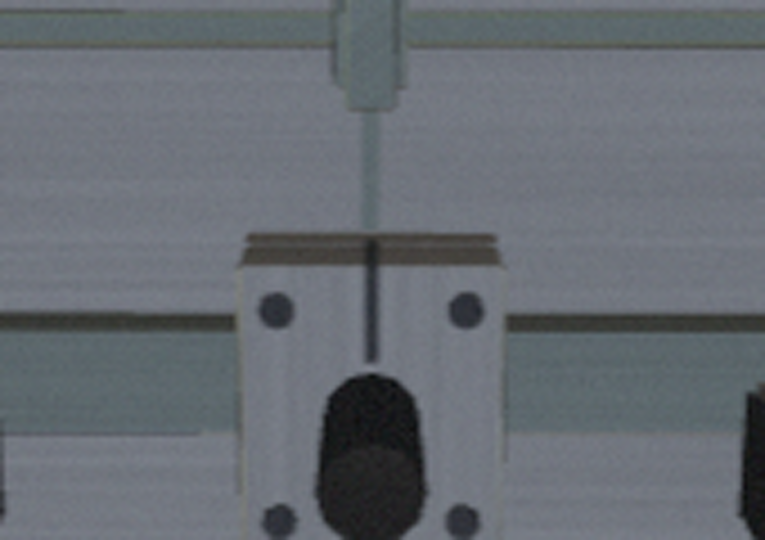

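View pics/w5.png

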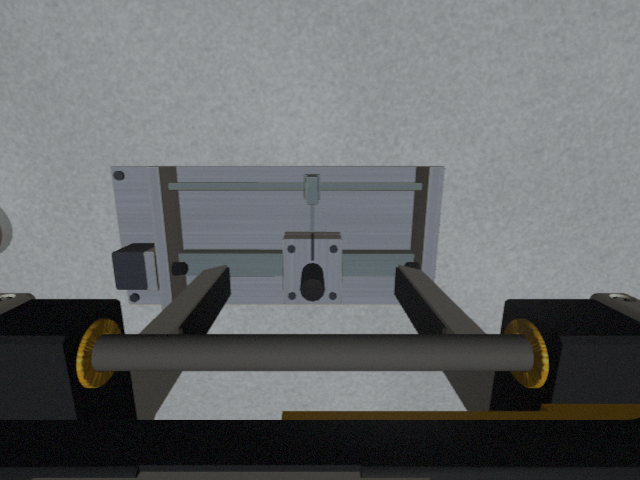

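The pointer (column 312 in the full view) meets the carriage line (column 312.5). The gripper is open and clear of everything.

Run:
```python
from h import *
env.hand_in(); print(env.current_time_s())
```

```text
the job is handed in; nothing more can be done
the job is handed in; nothing more can be done
```

The job is done and handed in at about 54 s of the 72 s allowed. The carriage stands near the middle of the sticky stretch, with the marker's pointer at its line.

- **Buffers:** I slid the carriage to the motor-end buffer first (6.4 N highest reading), then right through to the free-end buffer (7.0 N). These forces were read after each small step, not during it. The contacts came 170.5 mm apart, against the 170 mm given.
- **Sticky stretch:** The drag read about 7 N in one direction and 8 N in the other. The entry edges I felt put its middle at about rail y = +17.4 mm.
- **Carriage:** My first release was about 3 mm short of the middle, because the arm gave way under the drag. I gripped the knob again and moved it to about +17.5 mm. It read up to 9.3 N while moving.
- **Marker:** I slid it along the rod to the same position and let go. The last wrist picture, taken after release, shows pointer and line within about half a pixel, well under 1 mm.
- **Other things:** I kept the arm away from the bottle, jar and tip box. I took no last picture of them.

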